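Fold down the ratchet work rest

ROBOT

A 6-joint arm with a two-finger parallel gripper is mounted at the origin on the work surface. World frame = base frame: x ahead of the robot, y to its left, z up, the work surface at z = 0. Lengths are in m, angles in rad, forces in N, time in s.
With the tool pointing down it reaches from about 0.35 to 1 m from the base axis. Payload 7.1 kg.
Tool frame: the origin (TCP) lies between the finger pads; the fingertips stand 8 mm ahead of it and the grasp point (between the pads) lies 11 mm behind it; z points along the fingers, x is the direction in which the jaws open and shut, and the axes are right-handed (so a half turn about z gives the same grasp; the last joint's range is limited). The gripper opens to 85 mm and grips with 20 to 120 N. Pads are 22 mm wide; open, the fingers measure 114 mm over their backs; the gripper's body (76 mm by 85 mm) begins 54 mm behind the grasp point. The pads swing forward as they close: fully open they stand 13 mm farther back than shut.
Start: joints at [-1.13, 0.423, 1.63, -0, 1.089, -0.019], TCP at [0.277, -0.56, 0.219] pointing down, gripper open.
Joint ranges: [-3, 3], [-0.9, 2.11], [0.09, 2.58], [-1.31, 4.45], [0.11, 2.69], [-2.54, 2.54]. Speed limits (rad/s): [2.39, 2.39, 3.01, 3.14, 3.14, 3.14].

INTERFACE

Orientations are given as a rotation vector (axis times angle).
In Python, from plant import * gives the robot as it stands.
- The arm moves only by the shell command python3 -m crank 'ROWS' [OPENING] [FORCE]. ROWS is JSON, a list of rows, each an object of numbers: "dx", "dy", "dz": the shift along the tool's x, y, z in m; "spin": the turn about the tool's z in rad. In form: [{"dx": .., "dy": .., "dz": .., "spin": ..}, ...]. A call has 1 to 20 rows; each row is the pose to reach, as a shift and turn from the pose commanded when the call began, along the tool's axes at that moment; what a row does not reach only later rows make up. A row lasts 1/10 s, in which the tool goes at most 50 mm and 8.59 degrees, less where a joint would pass 70% of its speed; a pose out of reach is approached as far as the arm can. A call with a gripper value outside its range is refused whole. OPENING is the closure, from -1 (fully open) to 1 (shut), set as the call begins (- or left out, the last holds). The fingers move at their own pace and stop on an object; FORCE is the grip in N (left out, the last holds). Time passes only in rows, so rows that repeat a pose let the fingers close. It gives the time, the measured TCP pose, the force and the opening at its end, in the units of the state.
- get_obs(): the state, without advancing time (a new reading comes with each control period).
- camera(name): name is "scene" or "top"; returns a dict with "image" (420x560x3 uint8, red, green, blue), "fovy" (degrees; the focal length in pixels is half the picture's height over the tangent of half this angle, whatever the lens; pixels are square), "cx", "cy" (the principal point, pixels), "R" (3x3) and "t" (3): a world point X has camera coordinates R X + t. Camera axes: x right, y down, z forward; pixel columns grow to the right and rows downward; lengths in m; the calibration is good to about 2 mm. A picture is of the moment at which its call begins. There is no depth.
- close_job(): hands the job in, once; it reports no verdict.
The state is a dict: "time_s": time; "q": joint angles; "dq": joint speeds; "joint_torque": joint torques, N m; "position": TCP position; "eef_rot": TCP orientation; "wrist_force": force on the tool from outside, world axes, zero at the start; "torque": the same for the moment, N m; "gripper_width": finger opening in m.
Only numpy, scipy, OpenCV 4.12 (cv2) and the standard library are available. Lean on these libraries where they do the work, as an engineer would, in place of code of your own. Each camera call takes 0.05 s, during which the arm holds its last target. There are 200 camera calls.

TASK

The tilting work rest on the joiner's bench stands raised and must be folded flat for the next job. With the fingertips, first press the black thumb tab of its ratchet pawl right down so that the pawl comes free of the toothed wheel, then push the wooden arm down past the teeth until it lies flat on its stop block, leaving the pawl free. Nothing is gripped or lifted, the arm is not to be forced against the engaged pawl, the chisel, mallet, tin and glue bottle stay where they are, and the robot ends clear of everything.

Things in the scene. Friction and masses are not known exactly. Their poses are not given: they have to be found in the camera images.
- rest: Tilting work rest fixed to the bench; brown base board 450 x 120 x 12 mm, x from -185 to +265 mm. Origin on the bench under the arm's hinge; x points from the hinge to the arm's free end, z up. Steel wheel on the hinge (radius 70 mm over 4 teeth, 13 mm thick, top to 160 mm); pawl behind it at negative x. Stop block under the flat arm at x = 225 mm. Loose things stand 5 mm or more off the board.
- rest_arm (a joint): Raised angle of the arm, rad: 0 = flat on the stop block, grows as the free end rises (starts 0.64 to 0.90). Stiff friction hinge (1.2 N m): it stays where it is left; 2 to 6 N square to it at push_pad moves it down. With the pawl engaged the first tooth stops it at about 0.58.
- push_pad (a point): Point to push: mid-width on the arm's upper face, 200 mm along the arm from the hinge axis, 9 mm above the arm's centre plane through that axis; 99 mm above the bench when flat. Pine slat 90 mm wide, 18 thick, 45 to 250 mm from the hinge, cork strip on top. Axes turn with the arm: x to the free end, z out of its upper face.
- hinge_mid (a point): Centre of the arm's hinge axis (along the y of rest), 90 mm above the bench, between steel cheeks.
- pawl (a joint): Angle of the pawl, rad: 0 = engaged (nose in the teeth), grows as its tab is pressed down, 0.36 at its stop; the nose is well clear of the teeth above 0.27. Stiff pivot (about 4 N at the tab), no spring: it stays where it is left.
- pawl_tab (a point): Centre of the upper face of the pawl's black thumb tab, 42 (x) by 52 (y) by 7 mm. Engaged: level, at x = -150 mm in rest, 73 mm above the bench. It swings about a pivot at x = -58 mm, 36 mm up: fully pressed it is about 38 mm above the bench and 7 mm further from the wheel. Its x points to the wheel.
- chisel: Loose chisel, black handle, 260 mm long, lying; origin on the bench under its middle. Leave alone.
- mallet: Loose wooden mallet lying, head 70 x 120 x 60 mm, overall 235 mm; origin on the bench 120 mm from the head's centre, under the handle. Leave alone.
- wax_tin: Loose round tin, 66 mm diameter, 60 mm high; origin at the centre of its underside. Leave alone.
- glue: Loose glue bottle, 56 mm diameter, 150 mm high, standing; origin at the centre of its underside. Leave alone.

How it is judged:
On the way, in this order (a step that is already met when the one before it is completed fails the run):
1. the pawl is pressed free of the teeth while the arm is still raised (value of joint pawl above 0.27 rad and value of joint rest_arm above 0.5 rad), for 0.2 s.
2. the arm is pushed down flat (value of joint rest_arm below 0.04 rad), for 0.2 s.
At the end, for the whole second after the job is handed in: The arm lies flat on its stop (within 0.04 rad, about 8 mm at push_pad) and at rest, the pawl is still free (above 0.25 rad), and chisel, mallet, tin and bottle are within 25 mm of where they stood (value of joint rest_arm below 0.04 rad and value of joint pawl above 0.25 rad and velocity of joint rest_arm below 0.05 rad/s and not (distance of chisel from where it was at the start of the episode above 0.025 m) and not (distance of mallet from where it was at the start of the episode above 0.025 m) and not (distance of wax_tin from where it was at the start of the episode above 0.025 m) and not (distance of glue from where it was at the start of the episode above 0.025 m)); the robot touches nothing.
It fails at once if the chisel, mallet, tin or bottle is moved or lifted (over 25 mm) (distance of any of chisel, mallet, wax_tin, glue from where it was at the start of the episode above 0.025 m).
It fails at once if the arm is lifted instead of pushed down (value of joint rest_arm above 1 rad).
It fails at once if the arm is forced against the engaged pawl (over 40 N) (value of joint pawl below 0.1 rad and value of joint rest_arm between 0.2 and 0.61 rad and contact force between the fingers and rest above 40 N).
It also fails if it takes over 56 s, if anything falls off the work surface, if the arm or the gripper's body presses on something with over 40 N, if the wrist force passes 120 N, or if a joint passes its speed limit or range.

## Working session

There is one attempt and no reset: what is moved stays moved. The work goes in short steps, Python scripts to look and compute and a shell command to move; the robot and the scene stay as the last step left them, time stands still between calls to the robot, and variables do not carry over. Pictures are saved under pics/ and viewed, about 8 in all and at most 12, crops included, and the job is handed in when it is done.

```bash
mkdir -p pics; python3 - <<'E'
from plant import *
import cv2, json, numpy as np
for n in("scene","top"):
    c=camera(n); cv2.imwrite(f"pics/{n}0.png",cv2.cvtColor(c["image"],cv2.COLOR_RGB2BGR))
    json.dump({k:np.asarray(c[k]).tolist() for k in("fovy","cx","cy","R","t")},open(n+".json","w"))
    print(n,c["fovy"],c["cx"],c["cy"],(-np.array(c["R"]).T@c["t"]).round(3),np.array(c["R"]).round(2).tolist())
o=get_obs();print(o["position"],o["eef_rot"],o["time_s"],o["gripper_width"])
E
```

```text
scene 56.26777228321239 288.5957624743052 207.05988185820144 [1.09  0.092 0.829] [[-0.03, 1.0, 0.0], [0.82, 0.03, -0.57], [-0.57, -0.02, -0.82]]
top 52.53704386581057 273.88646714271334 209.19784339293273 [0.445 0.078 1.125] [[0.01, -1.0, 0.01], [-0.99, -0.01, -0.15], [0.15, -0.01, -0.99]]
[ 0.27715262 -0.55962165  0.21810868] [-2.66853558e+00  1.65639622e+00  1.87754139e-03] 0.1 0.08532595003927582
```

View pics/scene0.png

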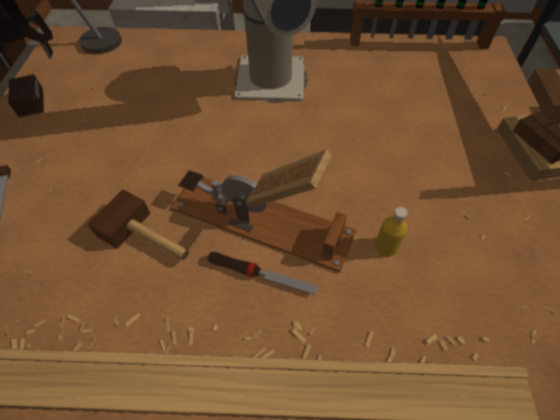

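View pics/top0.png

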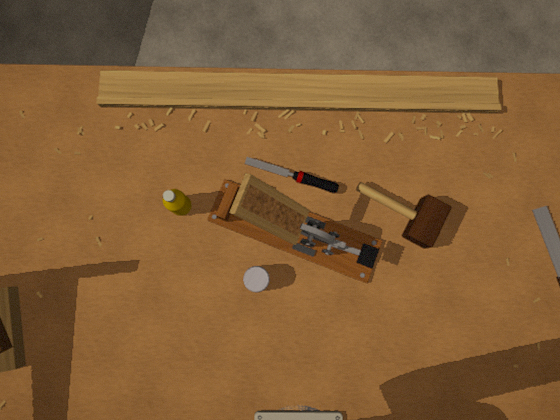

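The top view shows the board running from (218,200) to (377,261), with the black tab at (368,256) and the arm's free end near (240,192). The tin is at (256,279), the chisel at (290,173), the mallet at (410,215) and the glue bottle at (176,202). I'll zoom in on the rest next.

```bash
python3 - <<'E'
import cv2,numpy as np
a=cv2.imread("pics/top0.png")[160:300,195:395]; b=cv2.imread("pics/scene0.png")[140:280,160:360]
f=lambda x:cv2.convertScaleAbs(cv2.resize(x,None,fx=4,fy=4,interpolation=cv2.INTER_CUBIC),alpha=1.5,beta=15)
cv2.imwrite("pics/topz.png",f(a));cv2.imwrite("pics/scenez.png",f(b))
E
```

```text
(no output)
```

View pics/topz.png

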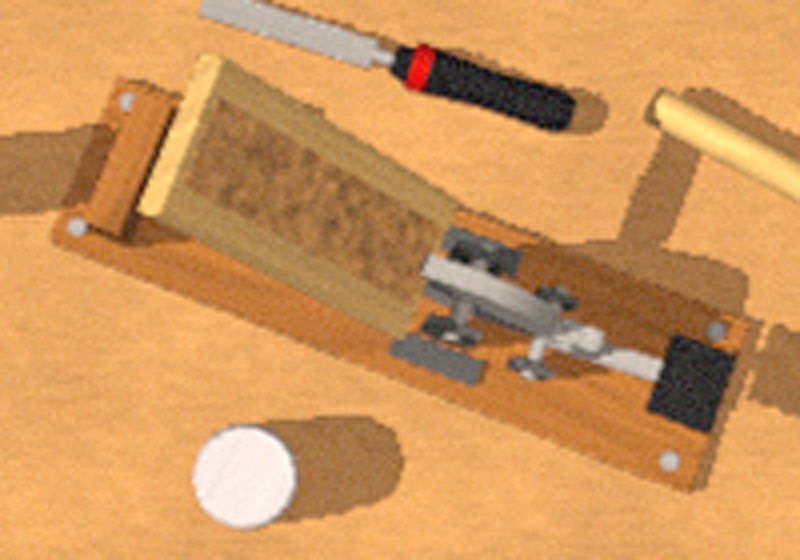

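View pics/scenez.png

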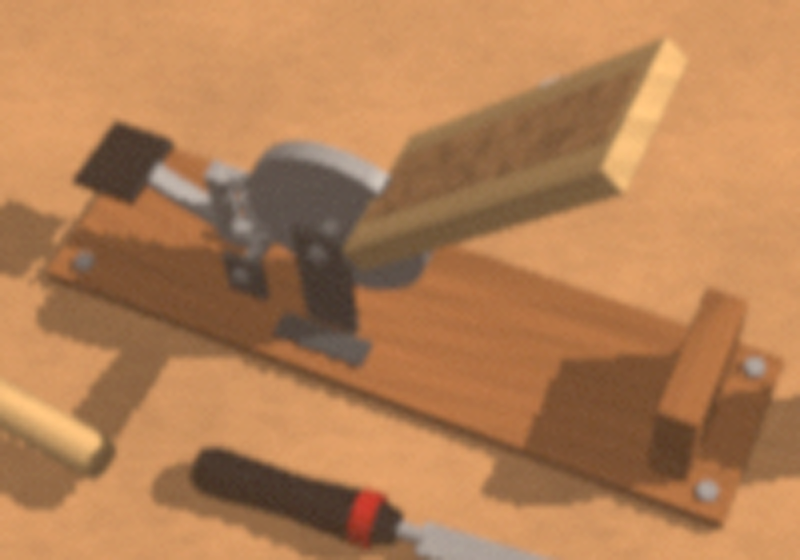

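```bash
cat > h.py <<'E'
import json,numpy as np
from scipy.optimize import least_squares
C={n:json.load(open(n+".json")) for n in("scene","top")}
OFF={"top":(195,160),"scene":(160,140)}
def proj(n,X):
    c=C[n];p=np.asarray(X)@np.array(c["R"]).T+c["t"];f=210/np.tan(np.radians(c["fovy"])/2)
    return p[...,:2]/p[...,2:]*f+[c["cx"],c["cy"]]
def W(p,X):
    c,s=np.cos(p[2]),np.sin(p[2]);return np.asarray(X)@np.array([[c,s,0],[-s,c,0],[0,0,1]])+[p[0],p[1],0]
def arm(a,u,y,h): return [u*np.cos(a)-h*np.sin(a),y,.09+u*np.sin(a)+h*np.cos(a)]
E
cat > fit.py <<'E'
from h import *
B=lambda x,y:(lambda a:[x,y,.012]);T=lambda x,y:(lambda a:[x,y,.073]);A=lambda y,h:(lambda a:arm(a,.25,y,h))
D=[("top",B(.265,.06),52,232),("top",B(.265,-.06),118,80),("top",B(-.185,.06),695,490),("top",B(-.185,-.06),757,322),
("top",T(-.129,-.026),672,336),("top",T(-.171,-.026),735,348),("top",T(-.171,.026),713,430),("top",T(-.129,.026),648,410),
("scene",T(-.171,.026),117,122),("scene",T(-.129,.026),172,150),("scene",T(-.129,-.026),140,202),("scene",T(-.171,-.026),76,180),
("scene",B(-.185,-.06),45,272),("scene",B(.265,-.06),720,522),("scene",B(.265,.06),780,360),
("top",A(-.045,.009),225,62),("top",A(.045,.009),160,215),("top",A(-.045,-.009),203,58),("top",A(.045,-.009),138,210),
("scene",A(.045,.009),668,42),("scene",A(-.045,.009),605,165),("scene",A(.045,-.009),685,60),("scene",A(-.045,-.009),625,190)]
def res(p):return np.concatenate([proj(n,W(p,f(p[3])))-((np.array([u,v])+.5)/4-.5+OFF[n]) for n,f,u,v in D])
r=least_squares(res,[.5,.05,1.2,.75],loss="soft_l1");p=r.x;print(p,np.degrees(p[2]));print(res(p).reshape(-1,2).round(1).tolist())
print("tab",W(p,[-.15,0,.073]),"tabdown",W(p,[-.157,0,.038]),"pad",W(p,arm(p[3],.2,0,.009)),"padflat",W(p,arm(0,.2,0,.009)),"hinge",W(p,[0,0,.09]))
json.dump(p.tolist(),open("p.json","w"))
from plant import *
from scipy.spatial.transform import Rotation as Ro
o=get_obs();print(Ro.from_rotvec(o["eef_rot"]).as_matrix().round(3))
E
python3 fit.py
```

```text
[ 0.5464049  -0.02607906  1.21185584  0.78491449] 69.43422528536485
[[-0.7, 2.2], [0.1, -1.3], [-0.4, 0.4], [-0.8, -0.8], [1.2, -1.7], [1.4, 1.5], [0.0, 0.7], [0.2, -0.5], [-0.4, -0.7], [0.6, -2.7], [-2.1, -0.3], [-1.2, -0.1], [0.1, -0.1], [1.2, 0.1], [1.6, -0.9], [0.1, -1.9], [-0.1, 0.3], [0.2, -1.7], [0.1, 0.2], [-0.1, -2.4], [-0.9, 0.7], [1.3, -0.5], [0.3, 0.9]]
tab [ 0.49371253 -0.16651949  0.073     ] tabdown [ 0.49125355 -0.17307338  0.038     ] pad [0.59387329 0.10043798 0.23771998] padflat [0.61666138 0.16117485 0.099     ] hinge [ 0.5464049  -0.02607906  0.09      ]
[[ 0.444 -0.896 -0.001]
 [-0.896 -0.444  0.001]
 [-0.001 -0.    -1.   ]]
```

```bash
python3 -m crank '[{"dx":-0.02,"dy":-0.03,"dz":0,"spin":0.05},{"dx":-0.045,"dy":-0.065,"dz":0,"spin":0.15},{"dx":-0.07,"dy":-0.1,"dz":0,"spin":0.25},{"dx":-0.095,"dy":-0.137,"dz":0,"spin":0.35},{"dx":-0.12,"dy":-0.173,"dz":0,"spin":0.45},{"dx":-0.145,"dy":-0.209,"dz":0,"spin":0.55},{"dx":-0.17,"dy":-0.245,"dz":0,"spin":0.65},{"dx":-0.195,"dy":-0.281,"dz":0.01,"spin":0.75},{"dx":-0.22,"dy":-0.317,"dz":0.02,"spin":0.82},{"dx":-0.24,"dy":-0.346,"dz":0.04,"spin":0.82},{"dx":-0.25,"dy":-0.36,"dz":0.06,"spin":0.82},{"dx":-0.254,"dy":-0.366,"dz":0.08,"spin":0.82},{"dx":-0.254,"dy":-0.366,"dz":0.088,"spin":0.82},{"dx":-0.254,"dy":-0.366,"dz":0.088,"spin":0.82},{"dx":-0.254,"dy":-0.366,"dz":0.088,"spin":0.82}]' 1 20
cat > look.py <<'E'
import sys,cv2
from plant import *
from h import *
o=get_obs();print(o["time_s"],o["position"],o["wrist_force"],o["gripper_width"])
ims=[]
for n,(x,y) in (("top",(195,160)),("scene",(160,100))):
    a=cv2.cvtColor(camera(n)["image"],cv2.COLOR_RGB2BGR)[y:y+150,x:x+200]
    ims.append(cv2.convertScaleAbs(cv2.resize(a,(400,300),interpolation=cv2.INTER_CUBIC),alpha=1.5,beta=15))
    print(n,"tip px in crop",(proj(n,np.array(o["position"])-[0,0,.008])-[x,y])*2)
cv2.imwrite(f"pics/{sys.argv[1]}.png",np.hstack(ims))
E
python3 look.py a1
```

```text
time_s: 1.6
position: [0.4927, -0.1707, 0.1312]
eef_rot: [-1.787, 2.584, -0.0]
wrist_force: [-0.4, -0.3, -0.2]
gripper_width: -0.0
1.6 [ 0.49265351 -0.17066556  0.13124439] [-0.4382637  -0.34303865 -0.21434128] -1.0517395884268443e-05
top tip px in crop [360.09659036 188.74347286]
scene tip px in crop [ 48.99624989 131.32320925]
```

View pics/a1.png

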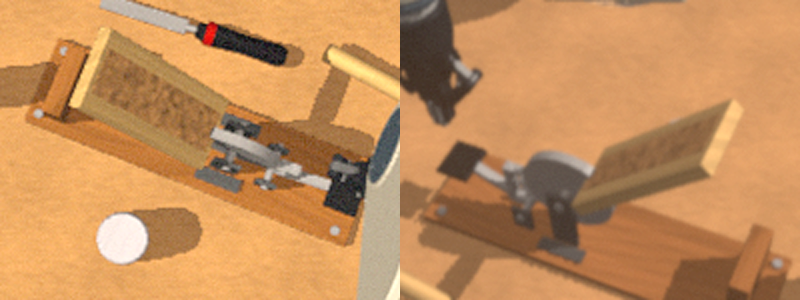

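```bash
python3 -m crank '[{"dx":0,"dy":0,"dz":0.02,"spin":0},{"dx":0,"dy":0,"dz":0.035,"spin":0},{"dx":0,"dy":0,"dz":0.045,"spin":0},{"dx":0.001,"dy":0,"dz":0.052,"spin":0},{"dx":0.002,"dy":0,"dz":0.058,"spin":0},{"dx":0.002,"dy":0,"dz":0.064,"spin":0},{"dx":0.003,"dy":0,"dz":0.068,"spin":0},{"dx":0.003,"dy":0,"dz":0.072,"spin":0},{"dx":0.003,"dy":0,"dz":0.072,"spin":0}]'
python3 -m crank '[{"dx":0.001,"dy":0,"dz":0.003,"spin":0},{"dx":0.001,"dy":0,"dz":0.005,"spin":0},{"dx":0.001,"dy":0,"dz":0.005,"spin":0}]'
```

```text
time_s: 2.6
position: [0.4917, -0.173, 0.0587]
eef_rot: [1.788, -2.583, 0.0]
wrist_force: [-0.3, -0.2, 0.8]
gripper_width: 0.0001
time_s: 2.9
position: [0.4914, -0.1741, 0.0538]
eef_rot: [-1.788, 2.583, -0.001]
wrist_force: [-0.5, -2.1, 1.9]
gripper_width: 0.0003
```

```bash
python3 -m crank '[{"dx":0,"dy":0,"dz":0.002,"spin":0},{"dx":0,"dy":0,"dz":0.004,"spin":0},{"dx":0,"dy":0,"dz":0.004,"spin":0}]'
python3 -m crank '[{"dx":0,"dy":0,"dz":0.002,"spin":0},{"dx":0,"dy":0,"dz":0.004,"spin":0},{"dx":0,"dy":0,"dz":0.004,"spin":0}]'; python3 look.py a2
```

```text
time_s: 3.2
position: [0.4914, -0.1739, 0.0497]
eef_rot: [-1.787, 2.583, -0.0]
wrist_force: [-0.5, -3.0, 1.2]
gripper_width: -0.0001
time_s: 3.5
position: [0.4913, -0.1738, 0.0456]
eef_rot: [-1.787, 2.583, -0.0]
wrist_force: [-0.7, -2.2, 2.2]
gripper_width: 0.0003
3.5 [ 0.49130948 -0.17377573  0.0455928 ] [-0.66734901 -2.19235392  2.15813917] 0.00030430724490969146
top tip px in crop [345.97514581 192.82177737]
scene tip px in crop [ 61.17531036 174.74445028]
```

View pics/a2.png

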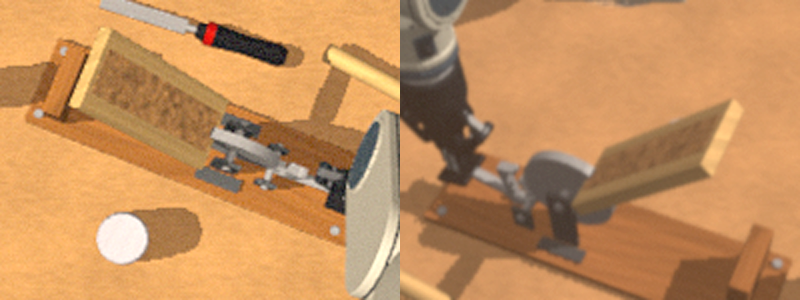

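The scene half shows the tab pushed down under the fingertips, at about (460,175), and the pawl tilting. There is no stop reaction yet, so I'll keep pressing.

```bash
python3 -m crank '[{"dx":0,"dy":0,"dz":0.002,"spin":0},{"dx":0,"dy":0,"dz":0.004,"spin":0},{"dx":0,"dy":0,"dz":0.004,"spin":0}]'
python3 -m crank '[{"dx":0,"dy":0,"dz":0.002,"spin":0},{"dx":0,"dy":0,"dz":0.003,"spin":0},{"dx":0,"dy":0,"dz":0.003,"spin":0}]'
```

```text
time_s: 3.9
position: [0.4911, -0.1738, 0.0416]
eef_rot: [1.787, -2.583, -0.0]
wrist_force: [-0.9, -3.0, 2.0]
gripper_width: 0.0001
time_s: 4.2
position: [0.4911, -0.1737, 0.0387]
eef_rot: [1.787, -2.583, -0.0]
wrist_force: [-1.6, -2.3, 1.9]
gripper_width: 0.0003
```

```bash
python3 - <<'E'
import cv2
from plant import *
from h import *
p=json.load(open("p.json"));o=get_obs();d=np.array(o["position"])-W(p,[0,0,0]);c,s=np.cos(p[2]),np.sin(p[2]);print("TCP in rest",d[0]*c+d[1]*s,-d[0]*s+d[1]*c,d[2])
ims=[]
for n,(x,y) in (("top",(325,200)),("scene",(150,140))):
    a=cv2.cvtColor(camera(n)["image"],cv2.COLOR_RGB2BGR)[y:y+75,x:x+75]
    ims.append(cv2.convertScaleAbs(cv2.resize(a,(400,400),interpolation=cv2.INTER_CUBIC),alpha=1.8,beta=25))
    for P in([-.129,.026,.073],[-.129,-.026,.073]): pass
cv2.imwrite("pics/a3.png",np.hstack(ims))
E
```

```text
TCP in rest -0.15766010010870615 -0.00012551566806496411 0.0386548223672515
```

View pics/a3.png

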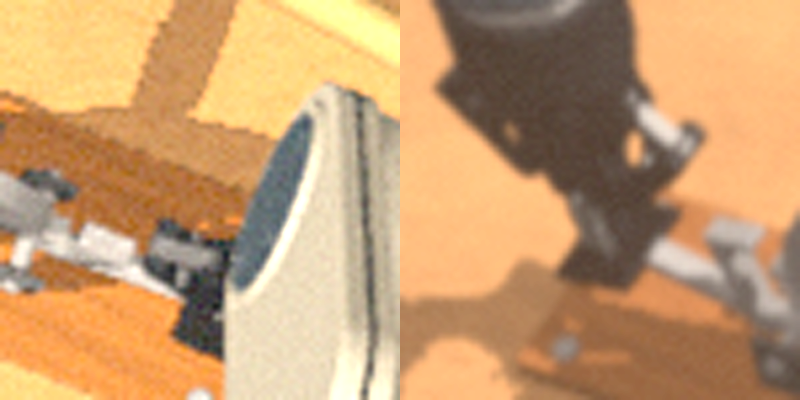

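```bash
python3 - <<'E'
from h import *
p=json.load(open("p.json"))
M=np.array([[193.1,193.2],[179.7,192],[202.5,179]])
for a in(0,.1,.2,.27,.32,.36,.42):
    P=[]
    for x,y in((-.129,-.026),(-.171,-.026),(-.129,.026)):
        u,v=x+.058,.037;P.append([-.058+u*np.cos(a)-v*np.sin(a),y,.036+v*np.cos(a)+u*np.sin(a)])
    q=proj("scene",W(p,P));print(a,q.round(1).tolist(),np.abs(q-M).mean().round(2))
E
python3 -m crank '[{"dx":0,"dy":0,"dz":0.002,"spin":0},{"dx":0,"dy":0,"dz":0.003,"spin":0},{"dx":0,"dy":0,"dz":0.003,"spin":0}]'
```

```text
0 [[192.5, 189.9], [177.5, 184.5], [203.2, 174.4]] 3.15
0.1 [[191.9, 191.2], [177.4, 187.0], [202.6, 175.9]] 2.26
0.2 [[191.6, 192.8], [177.8, 189.7], [202.2, 177.5]] 1.33
0.27 [[191.5, 193.9], [178.3, 191.6], [202.1, 178.7]] 0.8
0.32 [[191.6, 194.8], [178.8, 193.0], [202.1, 179.6]] 0.99
0.36 [[191.7, 195.5], [179.3, 194.1], [202.2, 180.3]] 1.31
0.42 [[191.9, 196.6], [180.1, 195.9], [202.4, 181.4]] 1.9
time_s: 4.6
position: [0.4911, -0.1738, 0.0356]
eef_rot: [1.787, -2.583, -0.0]
wrist_force: [-1.5, -3.9, 2.0]
gripper_width: -0.0002
```

```bash
python3 -m crank '[{"dx":0,"dy":0,"dz":0.002,"spin":0},{"dx":0,"dy":0,"dz":0.003,"spin":0},{"dx":0,"dy":0,"dz":0.003,"spin":0}]';python3 -m crank '[{"dx":0,"dy":0,"dz":0.001,"spin":0},{"dx":0,"dy":0,"dz":0.002,"spin":0},{"dx":0,"dy":0,"dz":0.002,"spin":0}]'
```

```text
time_s: 4.9
position: [0.4911, -0.1737, 0.0326]
eef_rot: [1.787, -2.583, -0.0]
wrist_force: [-0.9, -2.7, 3.6]
gripper_width: -0.0003
time_s: 5.2
position: [0.4912, -0.1738, 0.0307]
eef_rot: [1.788, -2.583, -0.0]
wrist_force: [-1.6, -3.4, 3.2]
gripper_width: 0.0001
```

```bash
python3 -m crank '[{"dx":0,"dy":0,"dz":0.001,"spin":0},{"dx":0,"dy":0,"dz":0.002,"spin":0},{"dx":0,"dy":0,"dz":0.002,"spin":0}]';python3 -m crank '[{"dx":0,"dy":0,"dz":0.001,"spin":0},{"dx":0,"dy":0,"dz":0.002,"spin":0},{"dx":0,"dy":0,"dz":0.002,"spin":0}]'
python3 - <<'E'
import cv2
from plant import *
from h import *
x,y=150,140
a=cv2.cvtColor(camera("scene")["image"],cv2.COLOR_RGB2BGR)[y:y+75,x:x+100]
cv2.imwrite("pics/a4.png",cv2.convertScaleAbs(cv2.resize(a,(800,600),interpolation=cv2.INTER_CUBIC),alpha=2.2,beta=30))
E
```

```text
time_s: 5.5
position: [0.4912, -0.1738, 0.0287]
eef_rot: [1.788, -2.583, -0.0]
wrist_force: [-1.6, -4.6, 3.1]
gripper_width: -0.0
time_s: 5.8
position: [0.4912, -0.1738, 0.0271]
eef_rot: [1.788, -2.583, 0.0]
wrist_force: [-3.1, -4.3, 8.5]
gripper_width: -0.0001
```

View pics/a4.png

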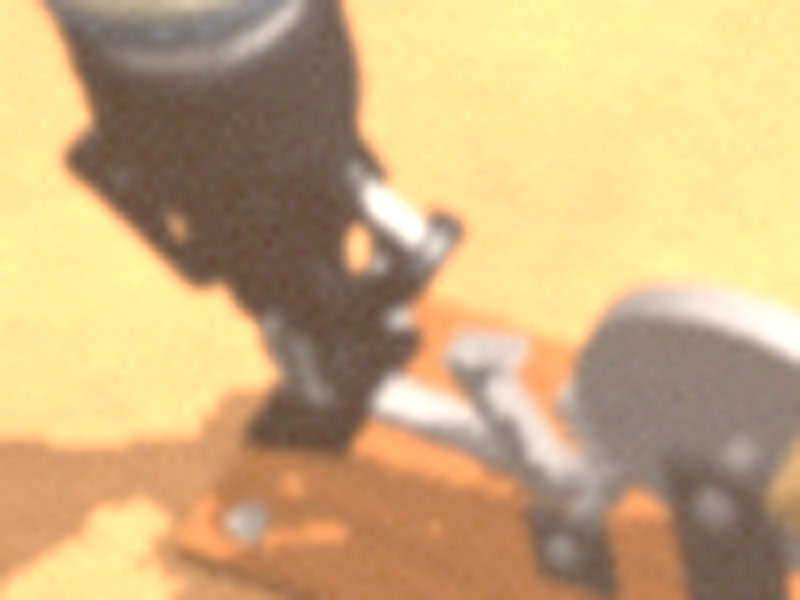

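The tab is fully down: its corners fit the 0.36 stop and the force has started to rise. I'll press one more millimetre, then lift straight up.

```bash
python3 -m crank '[{"dx":0,"dy":0,"dz":0.001,"spin":0},{"dx":0,"dy":0,"dz":0.001,"spin":0},{"dx":0,"dy":0,"dz":0.001,"spin":0}]'; python3 -m crank '[{"dx":0,"dy":0,"dz":-0.01,"spin":0},{"dx":0,"dy":0,"dz":-0.03,"spin":0},{"dx":0,"dy":0,"dz":-0.06,"spin":0},{"dx":0,"dy":0,"dz":-0.1,"spin":0},{"dx":0,"dy":0,"dz":-0.14,"spin":0},{"dx":0,"dy":0,"dz":-0.18,"spin":0},{"dx":0,"dy":0,"dz":-0.22,"spin":0},{"dx":0,"dy":0,"dz":-0.26,"spin":0},{"dx":0,"dy":0,"dz":-0.29,"spin":0},{"dx":0,"dy":0,"dz":-0.3,"spin":0},{"dx":0,"dy":0,"dz":-0.3,"spin":0}]'; python3 look.py a5
python3 - <<'E'
from h import *
from plant import *
from scipy.spatial.transform import Rotation as Ro
p=json.load(open("p.json"));o=get_obs();R=Ro.from_rotvec(o["eef_rot"]).as_matrix()
for n,X in(("pad",arm(p[3],.2,0,.009)),("padflat",arm(0,.2,0,.009))):print(n,R.T@(W(p,X)-o["position"]))
E
```

```text
time_s: 6.15
position: [0.4913, -0.1739, 0.0267]
eef_rot: [-1.788, 2.583, -0.001]
wrist_force: [-5.4, -4.0, 15.4]
gripper_width: -0.0003
time_s: 7.25
position: [0.4918, -0.1735, 0.3269]
eef_rot: [-1.787, 2.582, -0.003]
wrist_force: [0.2, 0.5, -0.3]
gripper_width: -0.0001
7.25 [ 0.49184724 -0.17350883  0.32685046] [ 0.23918748  0.53948649 -0.25493267] -0.0001264065489140821
top tip px in crop [414.0188518  180.44981018]
scene tip px in crop [ 3.31242913 -1.22186188]
pad [-0.29247591 -0.00056724  0.08661082]
padflat [-0.35730077 -0.00083036  0.22535218]
```

View pics/a5.png

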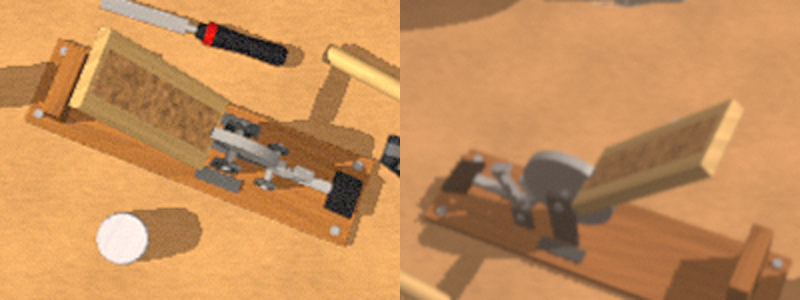

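The pawl tab is now down, at about (345,193) in the top half, and it stayed down after the lift. The arm is still raised. I'll move over the push pad.

```bash
python3 -m crank '[{"dx":-0.015,"dy":0,"dz":0,"spin":0},{"dx":-0.045,"dy":0,"dz":0,"spin":0},{"dx":-0.08,"dy":0,"dz":0,"spin":0},{"dx":-0.12,"dy":0,"dz":0,"spin":0},{"dx":-0.16,"dy":0,"dz":0,"spin":0},{"dx":-0.2,"dy":0,"dz":0,"spin":0},{"dx":-0.24,"dy":0,"dz":0,"spin":0},{"dx":-0.27,"dy":0,"dz":0,"spin":0},{"dx":-0.29,"dy":0,"dz":0.01,"spin":0},{"dx":-0.3,"dy":-0.001,"dz":0.025,"spin":0},{"dx":-0.3,"dy":-0.001,"dz":0.04,"spin":0},{"dx":-0.3,"dy":-0.001,"dz":0.05,"spin":0},{"dx":-0.3,"dy":-0.001,"dz":0.05,"spin":0}]'
python3 -m crank '[{"dx":0,"dy":0,"dz":0.008,"spin":0},{"dx":0,"dy":0,"dz":0.016,"spin":0},{"dx":-0.002,"dy":0,"dz":0.024,"spin":0},{"dx":-0.005,"dy":0,"dz":0.031,"spin":0},{"dx":-0.009,"dy":0,"dz":0.037,"spin":0},{"dx":-0.013,"dy":0,"dz":0.043,"spin":0},{"dx":-0.017,"dy":0,"dz":0.05,"spin":0},{"dx":-0.017,"dy":0,"dz":0.05,"spin":0}]'
```

```text
time_s: 8.65
position: [0.5963, 0.1052, 0.2731]
eef_rot: [1.783, -2.581, -0.003]
wrist_force: [-0.2, 0.1, 0.2]
gripper_width: -0.0002
time_s: 9.45
position: [0.6041, 0.1232, 0.2253]
eef_rot: [-1.788, 2.583, 0.0]
wrist_force: [0.4, 0.7, -0.4]
gripper_width: -0.0001
```

```bash
python3 look.py a6
```

```text
9.45 [0.60410659 0.12318162 0.2252707 ] [ 0.4258165   0.70755379 -0.42936464] -5.5335209006604814e-05
top tip px in crop [108.2572926  78.2706626]
scene tip px in crop [302.83791977 163.26270409]
```

View pics/a6.png

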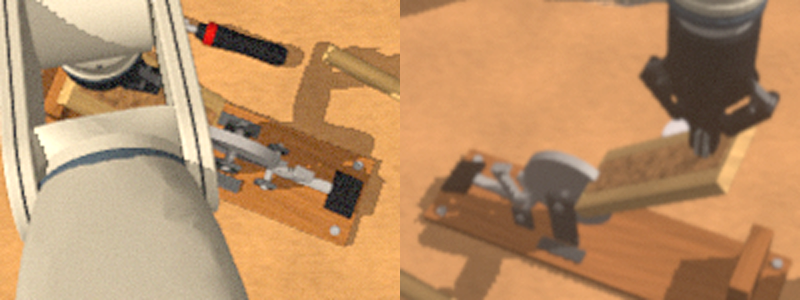

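The tip is on the cork strip at about (703,150), and the arm has already swung down to roughly 0.6 rad with low force. I'll keep pushing.

```bash
python3 -m crank '[{"dx":-0.002,"dy":0,"dz":0.006,"spin":0},{"dx":-0.005,"dy":0,"dz":0.012,"spin":0},{"dx":-0.008,"dy":0,"dz":0.019,"spin":0},{"dx":-0.011,"dy":0,"dz":0.026,"spin":0},{"dx":-0.014,"dy":0,"dz":0.033,"spin":0},{"dx":-0.016,"dy":0,"dz":0.04,"spin":0},{"dx":-0.018,"dy":0,"dz":0.047,"spin":0},{"dx":-0.02,"dy":0,"dz":0.053,"spin":0},{"dx":-0.02,"dy":0,"dz":0.053,"spin":0}]'
python3 -m crank '[{"dx":-0.001,"dy":0,"dz":0.007,"spin":0},{"dx":-0.003,"dy":0,"dz":0.014,"spin":0},{"dx":-0.005,"dy":0,"dz":0.021,"spin":0},{"dx":-0.007,"dy":0,"dz":0.028,"spin":0},{"dx":-0.009,"dy":0,"dz":0.035,"spin":0},{"dx":-0.01,"dy":0,"dz":0.042,"spin":0},{"dx":-0.011,"dy":0,"dz":0.05,"spin":0},{"dx":-0.011,"dy":0,"dz":0.057,"spin":0},{"dx":-0.011,"dy":0,"dz":0.06,"spin":0},{"dx":-0.011,"dy":0,"dz":0.06,"spin":0}]'
```

```text
time_s: 10.45
position: [0.6106, 0.1413, 0.1718]
eef_rot: [1.787, -2.582, -0.001]
wrist_force: [-0.4, -0.4, -0.6]
gripper_width: 0.0002
time_s: 11.45
position: [0.614, 0.1511, 0.1118]
eef_rot: [1.786, -2.582, -0.001]
wrist_force: [-0.3, 0.4, -0.3]
gripper_width: -0.0
```

```bash
python3 -m crank '[{"dx":0,"dy":0,"dz":0.004,"spin":0},{"dx":0,"dy":0,"dz":0.008,"spin":0},{"dx":0,"dy":0,"dz":0.008,"spin":0}]'
python3 -m crank '[{"dx":0,"dy":0,"dz":0.003,"spin":0},{"dx":0,"dy":0,"dz":0.006,"spin":0},{"dx":0,"dy":0,"dz":0.006,"spin":0}]'; python3 look.py a7
```

```text
time_s: 11.75
position: [0.6146, 0.1514, 0.1043]
eef_rot: [1.787, -2.583, -0.0]
wrist_force: [0.3, -0.6, -0.9]
gripper_width: -0.0001
time_s: 12.05
position: [0.6148, 0.1515, 0.0985]
eef_rot: [1.788, -2.583, 0.0]
wrist_force: [1.0, 0.0, 0.7]
gripper_width: 0.0003
12.05 [0.61483502 0.15151577 0.09845538] [1.0479828  0.01375559 0.68533048] 0.0003176081667353446
top tip px in crop [90.1263982  87.19064181]
scene tip px in crop [322.28247246 242.22505286]
```

View pics/a7.png

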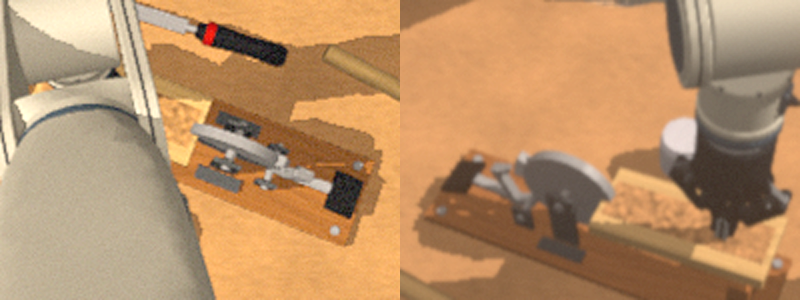

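The arm is nearly flat, with the tip on its end at about (720,230). I'll push down gently until the stop answers.

```bash
python3 -m crank '[{"dx":0,"dy":0,"dz":0.002,"spin":0},{"dx":0,"dy":0,"dz":0.004,"spin":0},{"dx":0,"dy":0,"dz":0.004,"spin":0}]'
python3 -m crank '[{"dx":0,"dy":0,"dz":0.001,"spin":0},{"dx":0,"dy":0,"dz":0.002,"spin":0},{"dx":0,"dy":0,"dz":0.002,"spin":0}]'
```

```text
time_s: 12.45
position: [0.6148, 0.1515, 0.0946]
eef_rot: [1.788, -2.583, -0.0]
wrist_force: [-0.4, 0.9, 2.5]
gripper_width: -0.0001
time_s: 12.75
position: [0.6148, 0.1516, 0.0928]
eef_rot: [-1.788, 2.583, 0.0]
wrist_force: [-1.2, 1.1, 2.0]
gripper_width: -0.0
```

```bash
python3 -m crank '[{"dx":0,"dy":0,"dz":0.001,"spin":0},{"dx":0,"dy":0,"dz":0.002,"spin":0},{"dx":0,"dy":0,"dz":0.002,"spin":0}]'
python3 -m crank '[{"dx":0,"dy":0,"dz":0.001,"spin":0},{"dx":0,"dy":0,"dz":0.002,"spin":0},{"dx":0,"dy":0,"dz":0.002,"spin":0}]'
```

```text
time_s: 13.05
position: [0.6149, 0.1517, 0.0907]
eef_rot: [-1.787, 2.583, 0.0]
wrist_force: [-0.4, 1.9, 2.0]
gripper_width: 0.0003
time_s: 13.35
position: [0.615, 0.1516, 0.0887]
eef_rot: [-1.788, 2.583, -0.0]
wrist_force: [0.9, 2.0, 2.2]
gripper_width: -0.0
```

```bash
python3 -m crank '[{"dx":0,"dy":0,"dz":0.001,"spin":0},{"dx":0,"dy":0,"dz":0.002,"spin":0},{"dx":0,"dy":0,"dz":0.002,"spin":0}]'
python3 -m crank '[{"dx":0,"dy":0,"dz":0.001,"spin":0},{"dx":0,"dy":0,"dz":0.002,"spin":0},{"dx":0,"dy":0,"dz":0.002,"spin":0}]'
```

```text
time_s: 13.65
position: [0.615, 0.1515, 0.0867]
eef_rot: [-1.788, 2.583, -0.0]
wrist_force: [-0.3, 2.7, 2.1]
gripper_width: 0.0
time_s: 13.95
position: [0.6151, 0.1515, 0.0863]
eef_rot: [-1.787, 2.583, -0.0]
wrist_force: [-3.6, 1.6, 15.4]
gripper_width: -0.0001
```

The force jumped to 15 N with no further travel, so the arm is on its stop. I'll hold briefly and lift clear.

```bash
python3 -m crank '[{"dx":0,"dy":0,"dz":0.0005,"spin":0},{"dx":0,"dy":0,"dz":0.0005,"spin":0},{"dx":0,"dy":0,"dz":0.0005,"spin":0},{"dx":0,"dy":0,"dz":-0.01,"spin":0},{"dx":0,"dy":0,"dz":-0.03,"spin":0},{"dx":0,"dy":0,"dz":-0.06,"spin":0},{"dx":0,"dy":0,"dz":-0.1,"spin":0},{"dx":0,"dy":0,"dz":-0.14,"spin":0},{"dx":0,"dy":0,"dz":-0.18,"spin":0},{"dx":0,"dy":0,"dz":-0.22,"spin":0},{"dx":0,"dy":0,"dz":-0.25,"spin":0},{"dx":0,"dy":0,"dz":-0.26,"spin":0},{"dx":0,"dy":0,"dz":-0.26,"spin":0}]'
python3 -m crank '[{"dx":-0.03,"dy":0,"dz":0,"spin":0},{"dx":-0.07,"dy":0,"dz":0,"spin":0},{"dx":-0.11,"dy":0,"dz":0,"spin":0},{"dx":-0.15,"dy":0,"dz":0,"spin":0},{"dx":-0.19,"dy":0,"dz":0,"spin":0},{"dx":-0.22,"dy":0,"dz":0,"spin":0},{"dx":-0.23,"dy":0,"dz":0,"spin":0},{"dx":-0.23,"dy":0,"dz":0,"spin":0}]'
python3 - <<'E'
import cv2
from plant import *
from h import *
p=json.load(open("p.json"));ims=[]
for n,(x,y) in (("top",(150,130)),("scene",(80,130))):
    a=cv2.cvtColor(camera(n)["image"],cv2.COLOR_RGB2BGR)
    im=cv2.convertScaleAbs(cv2.resize(a[y:y+180,x:x+330],(800,436)[:2],interpolation=cv2.INTER_CUBIC),alpha=1.5,beta=15)[:, :]
    k=800/330
    for th,c in((0,(0,255,0)),(.06,(0,0,255))):
        q=(proj(n,W(p,[arm(th,.25,-.045,.009),arm(th,.25,.045,.009)]))-[x,y])*k
        cv2.polylines(im,[q.round().astype(int)],False,c,1)
    ims.append(cv2.resize(im,(545,297)))
cv2.imwrite("pics/a8.png",np.vstack(ims))
E
```

```text
time_s: 15.25
position: [0.6152, 0.1513, 0.3458]
eef_rot: [-1.786, 2.582, -0.002]
wrist_force: [0.8, -0.2, -1.3]
gripper_width: -0.0
time_s: 16.05
position: [0.6952, 0.3674, 0.3412]
eef_rot: [1.787, -2.578, -0.001]
wrist_force: [0.8, -0.3, 0.2]
gripper_width: 0.0001
```

View pics/a8.png

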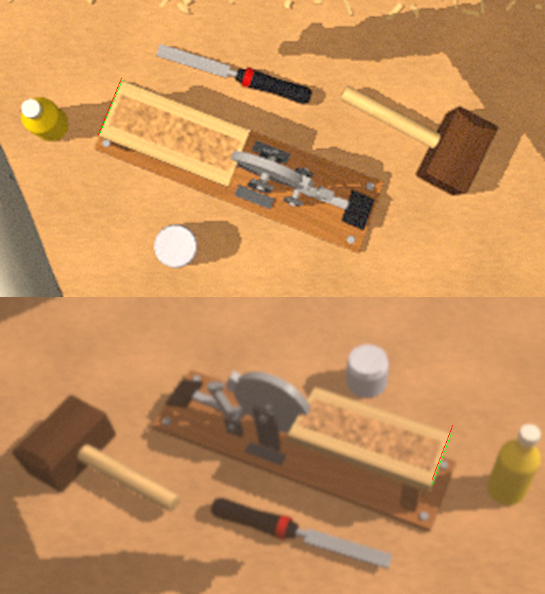

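The arm lies flat on the stop block, with its end edge at the predicted flat lines. The tab is down at (358,210), the loose things stand where they were, and the robot is clear.

```bash
python3 -c "
from plant import *
print(get_obs()['dq'].round(4) if hasattr(get_obs()['dq'],'round') else get_obs()['dq']); print(close_job())"
```

```text
[-0.0134 -0.023   0.0012  0.0009 -0.0003  0.0003]
the job is handed in; nothing more can be done
None
```

The work rest is folded flat with its pawl left free, and I handed the job in at about 16 s of the 56 s allowed; no verdict came back. With the gripper shut, I pressed the pawl tab down to its stop, lifted off, then pushed the arm down onto its stop block. The robot finished raised and off to the side.

**Checks that passed:**
- **Pawl:** the force rose to 15 N at the end of the press. The tab's corners in the picture fit the 0.36 rad stop, and it stayed down after I lifted off.
- **Arm:** it passed the teeth with no jump in the force readings. At the bottom the force jumped from 2 to 15 N and travel stopped. In the last picture its end edge lies on the predicted flat line, though that line is hard to tell from the one for 0.06 rad.
- **Loose things:** the chisel, mallet, tin and bottle look unmoved in the last picture. I judged this by eye, not by measurement.

**Disagreement:** both stops came about 20 mm lower in TCP height than the stated 8 mm fingertip offset predicts. I therefore relied on the force rise and the pictures instead of the commanded heights. I did not find the cause.

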